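Dry-fit the heat sinks on the power boards

ROBOT

A 6-joint arm with a two-finger parallel gripper is mounted at the origin on the work surface. World frame = base frame: x ahead of the robot, y to its left, z up, the work surface at z = 0. Lengths are in m, angles in rad, forces in N, time in s.
With the tool pointing down it reaches from about 0.275 to 0.75 m from the base axis. Payload 10.2 kg.
Tool frame: the origin (TCP) lies midway between the tips of the shut fingers; the grasp point (between the pads) lies 19 mm behind it (env.hold_point_z is the distance from the TCP to the grasp point, in m); x points along the fingers, z is the direction in which the jaws open and shut, and the axes are right-handed (so a half turn about x gives the same grasp; the last joint's range is limited). The gripper opens to 85 mm and grips with 20 to 120 N. Pads are 22 mm wide; open, the fingers measure 114 mm over their backs; the gripper's body (76 mm by 85 mm) begins 54 mm behind the grasp point. The pads swing forward as they close: fully open they stand 13 mm farther back than shut.
Start: joints at [-1.376, 0.313, 1.498, -0, 1.331, -0.223], TCP at [0.213, -0.48, 0.231] pointing down, gripper open.
Joint ranges: [-2.94, 2.94], [-0.97, 2.17], [0.19, 2.56], [-1.23, 4.37], [0.02, 3.11], [-2.88, 2.88]. Speed limits (rad/s): [2.39, 2.39, 3.01, 3.14, 3.14, 3.14].

INTERFACE

Orientations are given as a unit quaternion [x, y, z, w].
In Python, from bench import env, kinematics, monitor, eyes, job gives the robot as it stands. The module is installed in compiled form; this text tells all that it offers. Calls block until the motion is done:
- env.reach(position, orientation): joint-space move of the TCP to a pose.
- env.movel(position, velocity=0.15, frame=None, guard=None): straight line of the TCP; frame=None keeps the orientation; velocity is the mean speed in m/s. With guard (N) it stops when the force on the tool has changed by that much, and returns True; else False.
- env.set_joints(angles): joint-space move.
- env.release() and env.close_gripper(effort=None): open the fingers fully, or close them until they stop; effort is the grip in N (None keeps the last).
- env.hold(seconds).
- kinematics.ik(position, orientation): joint angles nearest the present ones, or None.
- monitor.sense(): the state.
- eyes.grab_frame(name): name is "side" or "top"; returns a dict with "frame" (420x560x3 uint8, red, green, blue), "mtx" (3x3 intrinsics, pixels), "k1" (the pictures are not rectified: a ray, as slopes to the right and down, at radius r is drawn at 1 + k1 r^2 times it, then the intrinsics apply), "view" (4x4, takes a point from world to camera coordinates). Camera axes: x right, y down, z forward; pixel columns grow to the right and rows downward; lengths in m; the calibration is good to about 2 mm. A picture is of the moment at which its call begins. There is no depth.
A pose or a line that the arm cannot do raises env.MotionError and nothing moves.
- job.hand_in(): hands the job in, once; it reports no verdict.
The state is a dict: "clock": time; "joints": joint angles; "qvel": joint speeds; "joint_efforts": joint torques, N m; "position": TCP position; "ee_rot": TCP orientation; "contact_force": force on the tool from outside, world axes, zero at the start; "ft_torque": the same for the moment, N m; "finger_gap": opening from 0.0 (shut) to 1.0 (fully open).
Only numpy, scipy, OpenCV 4.12 (cv2) and the standard library are available. Lean on these libraries where they do the work, as an engineer would, in place of code of your own. Each camera call takes 0.05 s, during which the arm holds its last target. There are 200 camera calls.

TASK

Set each of the four finned aluminium heat sinks, fins up, on the green power board whose thermal pad has the sink's own outline (long bar, short bar, square, round), so that it lies flat, centred on the pad and lined up with it. Let go of them all, and leave the plain cast box and the transformer where they are.

Things in the scene. Friction and masses are not known exactly. Their poses are not given: they have to be found in the camera images.
- long_sink: Loose bare-aluminium heat sink, flat base, fins up, standing on the bench at the start. Long bar: 90 mm (x) by 30 mm (y), 28 mm high; five upright fins run along x, the outer two form its flat long sides. Origin at the centre of its underside, z up; x along its length.
- short_sink: Loose bare-aluminium heat sink, flat base, fins up, standing on the bench at the start. Short bar: 50 mm (x) by 26 mm (y), 28 mm high; five upright fins run along x, the outer two form its flat long sides. Origin at the centre of its underside, z up; x along its length.
- square_sink: Loose bare-aluminium heat sink, flat base, fins up, standing on the bench at the start. Square: 44 by 44 mm, 26 mm high, with a grid of upright pins; its four sides can be gripped like flat faces. Origin at the centre of its underside, z up; x and y along its sides.
- round_sink: Loose bare-aluminium heat sink, flat base, fins up, standing on the bench at the start. Round: 40 mm in diameter, 30 mm high, with radial fins; it can be gripped across its diameter in any direction. Origin at the centre of its underside, z up; its yaw does not matter.
- long_board: Fixed green circuit board on a black jig, 130 by 66 mm (x by y), with a flat whitish thermal pad in its middle: 90 mm (x) by 30 mm (y). Origin on the bench under the pad's centre, z up; the pad's top is 14 mm above it, the green surface 13 mm. Small parts, at most 18 mm above the bench, fill a 10 mm strip along both x ends, clear of the pad.
- short_board: Fixed green circuit board on a black jig, 90 by 62 mm (x by y), with a flat whitish thermal pad in its middle: 50 mm (x) by 26 mm (y). Origin on the bench under the pad's centre, z up; the pad's top is 14 mm above it, the green surface 13 mm. Small parts, at most 18 mm above the bench, fill a 10 mm strip along both x ends, clear of the pad.
- square_board: Fixed green circuit board on a black jig, 84 by 80 mm (x by y), with a flat whitish thermal pad in its middle: 44 by 44 mm, sides along x and y. Origin on the bench under the pad's centre, z up; the pad's top is 14 mm above it, the green surface 13 mm. Small parts, at most 18 mm above the bench, fill a 10 mm strip along both x ends, clear of the pad.
- round_board: Fixed green circuit board on a black jig, 80 by 74 mm (x by y), with a flat whitish thermal pad in its middle: a disc 40 mm in diameter. Origin on the bench under the pad's centre, z up; the pad's top is 14 mm above it, the green surface 13 mm. Small parts, at most 18 mm above the bench, fill a 10 mm strip along both x ends, clear of the pad.
- cast_box: Bystander, to be left alone: loose closed cast-aluminium box without fins, 70 mm (x) by 40 mm (y), 32 mm high, smooth lid with four dark screws. Origin at the centre of its underside.
- transformer: Bystander, to be left alone: loose small transformer, dark steel core with a black winding body and a white foot, 52 mm (x) by 46 mm (y), 40 mm high. Origin at the centre of its underside.
Not all that is in view belongs to the job. Leave any blue look-alike of the square_sink alone.

How it is judged:
By the outcome, as a careful person would: the job done as asked, in the order asked, and still so for the second after the job is handed in, with the robot touching nothing.
It also fails if it takes over 90 s, if anything falls off the work surface, if the arm or the gripper's body presses on something with over 40 N, if the wrist force passes 120 N, or if a joint passes its speed limit or range.

## Working session

There is one attempt and no reset: what is moved stays moved. The work goes in short steps, each a Python script; the robot and the scene stay as the last script left them, time stands still between calls to the robot, and variables do not carry over. Pictures are saved under pics/ and viewed, about 12 in all and at most 16, crops included, and the job is handed in when it is done.

```bash
mkdir -p pics; python3 - <<'E'
from bench import env,monitor,eyes
import cv2,numpy as np
for n in("top","side"):
    d=eyes.grab_frame(n); cv2.imwrite(f"pics/{n}0.png",d["frame"][:,:,::-1]); np.savez(n+"0",**d)
    print(n,d["mtx"].tolist(),d["k1"],np.round(d["view"],4).tolist())
print(monitor.sense(),env.hold_point_z)
E
```

```text
top [[420.2081108521074, 0.0, 281.4486537893855], [0.0, 420.2081108521074, 207.42690739204443], [0.0, 0.0, 1.0]] -0.10948408892547833 [[0.0229, -0.9997, -0.003, 0.0001], [-0.9967, -0.0226, -0.0785, 0.4964], [0.0784, 0.0048, -0.9969, 1.0589], [0.0, 0.0, 0.0, 1.0]]
side [[405.59183463768, 0.0, 277.15913413432474], [0.0, 405.59183463768, 209.67564221199518], [0.0, 0.0, 1.0]] 0.018645281366952593 [[-0.9308, -0.3654, -0.0067, 0.4611], [-0.1972, 0.5174, -0.8327, 0.1369], [0.3077, -0.7738, -0.5537, 0.7569], [0.0, 0.0, 0.0, 1.0]]
{'clock': 0.1, 'joints': array([-1.37642474e+00,  3.13407949e-01,  1.49835721e+00, -4.81793748e-05,
        1.33101493e+00, -2.23424472e-01]), 'qvel': array([-0.00098211,  0.00151075, -0.00098202,  0.0011192 , -0.00062985,
       -0.00099   ]), 'joint_efforts': array([ 2.53748563e-03, -4.12898076e+01, -2.60143697e+01, -1.88502140e-04,
        3.05728085e-03, -1.89400333e-05]), 'position': array([ 0.21293674, -0.47962169,  0.23078666]), 'ee_rot': array([ 0.38572516,  0.59312751, -0.38514593,  0.59251875]), 'contact_force': array([ 0.57796482, -0.50339022,  0.27455693]), 'ft_torque': array([-0.04853048, -0.0191519 , -0.03970646]), 'finger_gap': 1.0007429063921973} 0.0187
```

View pics/top0.png

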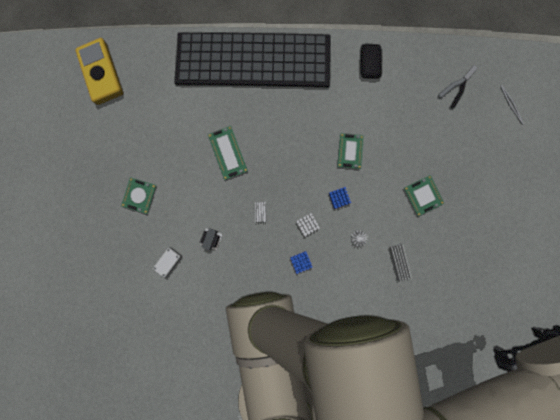

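View pics/side0.png

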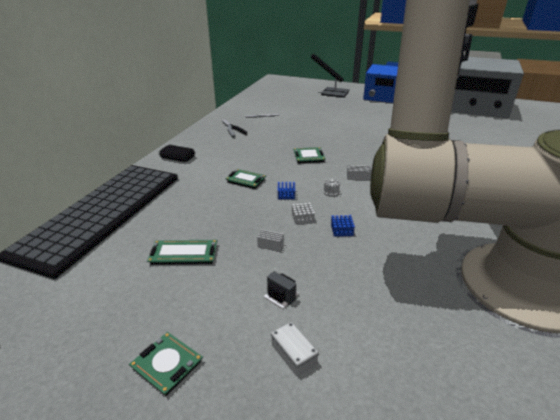

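The top picture shows these, with pixel positions:
- **Sinks:** long (400,262), short (261,212), square (308,225), round (359,240).
- **Blue look-alikes:** (340,198) and (301,263).
- **Cast box and transformer:** cast box (168,263), transformer (209,240).
- **Boards:** long (228,153), short (350,151), square (423,196), round (139,196).

Next I'll confirm the sinks in an enlarged crop and run the masks.

```bash
cat > h.py <<'E'
import numpy as np,cv2
def ray(d,uv):
    K=d["mtx"];k=float(d["k1"]);uv=np.atleast_2d(np.asarray(uv,float))
    p=cv2.undistortPoints(uv.reshape(-1,1,2),K,np.array([k,0,0,0,0.])).reshape(-1,2)
    V=d["view"];R=V[:3,:3];c=-R.T@V[:3,3]
    return c,np.c_[p,np.ones(len(p))]@R
def onz(d,uv,z):
    c,r=ray(d,uv); return (c+r*((z-c[2])/r[:,2])[:,None])[:,:2]
def proj(d,P):
    V=d["view"];P=np.atleast_2d(np.asarray(P,float))
    return cv2.projectPoints(P.reshape(-1,1,3),cv2.Rodrigues(V[:3,:3])[0],V[:3,3],d["mtx"],np.array([float(d["k1"]),0,0,0,0]))[0].reshape(-1,2)
def mask_pad(f):   # white pad pixels, upscaled image
    f=f.astype(int); return (f.min(2)>165)
E
python3 - <<'E'
import numpy as np,cv2
t=dict(np.load("top0.npz"));s=dict(np.load("side0.npz"))
a=t["frame"][175:290,240:430,::-1];a=cv2.resize(a,None,fx=4,fy=4,interpolation=cv2.INTER_CUBIC)
cv2.imwrite("pics/c1.png",a)
b=[cv2.resize(t["frame"][v-28:v+28,u-28:u+28,::-1],None,fx=5,fy=5,interpolation=cv2.INTER_CUBIC) for u,v in[(228,153),(350,151),(423,196),(139,196)]]
cv2.imwrite("pics/c2.png",np.vstack([np.hstack(b[:2]),np.hstack(b[2:])]))
f=t["frame"]
for u,v in[(228,153),(350,151),(423,196),(139,196),(308,225),(261,212),(359,240),(400,262)]:print((u,v),f[v,u],f[v-2:v+3,u-2:u+3].mean((0,1)), f[v+15,u+18])
E
```

```text
(228, 153) [173 172 175] [170.52 172.08 175.24] [ 85 103  82]
(350, 151) [171 172 176] [170.88 171.88 175.04] [112 113 112]
(423, 196) [170 171 175] [170.   171.4  174.12] [112 116 112]
(139, 196) [171 172 176] [170.48 171.6  174.64] [113 115 112]
(308, 225) [152 154 157] [141.84 142.6  144.44] [117 119 116]
(261, 212) [145 148 148] [149.8  151.   153.24] [109 112 111]
(359, 240) [157 158 160] [140.12 141.04 143.2 ] [117 119 118]
(400, 262) [90 91 93] [96.36 97.12 97.44] [109 111 110]
```

View pics/c1.png

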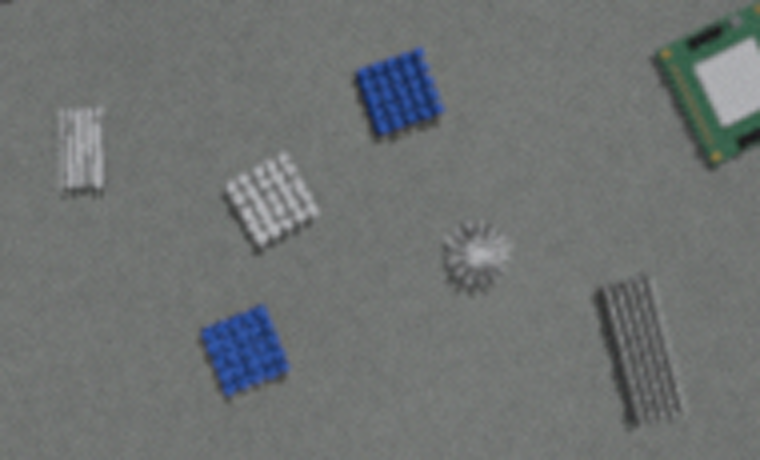

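View pics/c2.png

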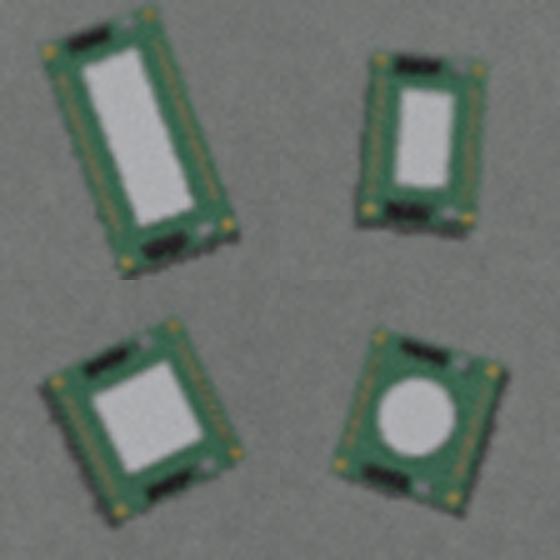

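The crop confirms that the square aluminium sink is the bare silver one at (308,225) and the two other pin grids are blue. Pads and sinks can all be masked, so I'll measure them next.

```bash
cat >> h.py <<'E'
PADS=dict(long=(228,153),short=(350,151),square=(423,196),round=(139,196))
SINKS=dict(long=(400,262),short=(261,212),square=(308,225),round=(359,240))
H=dict(long=.028,short=.028,square=.026,round=.030)
def hull(d,uv,kind,r=26,S=8,thr=None):
    u,v=map(int,uv);c=d["frame"][v-r:v+r,u-r:u+r].astype(np.float32)
    c=cv2.resize(c,None,fx=S,fy=S,interpolation=cv2.INTER_CUBIC)
    if kind=="pad": m=c.min(2)>(thr or 135)
    else:
        g=c.mean(2);bg=np.median(g);m=(abs(g-bg)>(thr or 16))
    m=cv2.morphologyEx(m.astype(np.uint8),cv2.MORPH_OPEN,np.ones((5,5)))
    if kind!="pad": m=cv2.morphologyEx(m,cv2.MORPH_CLOSE,np.ones((25,25)))
    cs=cv2.findContours(m,cv2.RETR_EXTERNAL,cv2.CHAIN_APPROX_NONE)[0]
    cc=[k for k in cs if cv2.contourArea(k)>20*S*S]
    cc=min(cc,key=lambda k:np.linalg.norm(k.reshape(-1,2).mean(0)-r*S))
    p=cv2.convexHull(cc).reshape(-1,2)
    return (p+.5)/S-.5+np.array([u-r,v-r])
def meas(d,uv,kind,z,**k):
    w=onz(d,hull(d,uv,kind,**k),z)*1000
    m=cv2.moments(w.astype(np.float32)); c=np.array([m["m10"],m["m01"]])/m["m00"]
    (cx,cy),(a,b),th=cv2.minAreaRect(w.astype(np.float32))
    if a<b:a,b,th=b,a,th+90
    return c,(a,b),(th+90)%180-90   # mm, th = direction of long side
E
python3 - <<'E'
from h import *
t=dict(np.load("top0.npz"));s=dict(np.load("side0.npz"))
sp=dict(long=(183,251),short=(245,178),square=(309,154),round=(167,360))
ss=dict(long=(358,172),short=(270,240),square=(303,212),round=(332,187))
for n in PADS:
    for d,p in((t,PADS),(s,sp)):
        c,ab,th=meas(d,p[n],"pad",.014,r=36 if d is s else 26); print("pad",n,c.round(1),np.round(ab,1),round(th,1))
for n in SINKS:
    for d,p in((t,SINKS),(s,ss)):
        try:
            for z in (H[n]/2,H[n]):
                c,ab,th=meas(d,p[n],"sink",z,r=24); print("sink",n,round(z,3),c.round(1),np.round(ab,1),round(th,1))
        except Exception as e:print(n,e)
E
```

```text
pad long [639.1 157. ] [90.1 30.1] 22.1
pad long [639.8 156.9] [92.2 33.4] 21.8
pad short [ 651.  -165.6] [49.9 26.1] -4.4
pad short [ 667.5 -195. ] [399.5 223.9] -69.0
pad square [ 537.7 -360.9] [44.4 43.5] -62.9
pad square [ 553.4 -408.4] [494.7 252.6] -69.7
pad round [521.1 389. ] [39.1 38.9] -62.4
pad round [521.6 389.2] [41.4 40.6] -54.0
sink long 0.014 [ 361.1 -295. ] [94.9 43.5] 15.1
sink long 0.028 [ 361.7 -291.1] [93.6 43. ] 15.1
sink long 0.014 [ 354.3 -310.2] [285.4  93.8] -80.6
sink long 0.028 [ 350.7 -283.5] [277.8  91.3] -80.6
sink short 0.014 [482.1  66.5] [58.7 29.1] 2.3
sink short 0.028 [481.2  65.7] [58.  28.8] 2.3
sink short 0.014 [481.8  69. ] [68.4 60.9] 3.4
sink short 0.028 [474.8  85.5] [66.5 59.2] 3.4
sink square 0.013 [451.6 -55.5] [53.6 52.6] -59.4
sink square 0.026 [451.1 -54.8] [52.9 51.9] -59.4
sink square 0.013 [479.4 -83. ] [175.2  67.6] -49.0
sink square 0.026 [473. -64.] [170.9  65.9] -49.0
sink round 0.015 [ 418.3 -187.4] [44.  42.2] 78.6
sink round 0.03 [ 418.2 -184.8] [43.3 41.6] 78.6
sink round 0.015 [ 420.2 -185.4] [95.6 44.2] -72.3
sink round 0.03 [ 414.5 -160.4] [92.9 42.9] -72.3
```

Pad sizes from the top view match the given ones to within 1 mm, and where the side view also measured a pad (long, round) the two agree within 1 mm. I'll do the square sink first, squeezing it along both axes to centre it.

```bash
cat > arm.py <<'E'
import numpy as np
from bench import env,kinematics,monitor,eyes,job
from scipy.spatial.transform import Rotation as Rot
ZG=.004; ZH=.13
def quat(phi,p):
    """tool down, jaws along phi (deg); of the two half turns take the nearer in joint space"""
    best=None;q0=monitor.sense()["joints"]
    for a in (phi,phi+180):
        c,s=np.cos(np.radians(a)),np.sin(np.radians(a));z=np.array([c,s,0]);x=np.array([0,0,-1.])
        q=Rot.from_matrix(np.c_[x,np.cross(z,x),z]).as_quat();j=kinematics.ik(p,q)
        if j is not None:
            m=abs(np.asarray(j)-q0).max()
            if best is None or m<best[0]:best=(m,q)
    return best[1]
def st(msg=""):
    s=monitor.sense();print(msg,"t=%.1f"%s["clock"],"pos",s["position"].round(4),"gap mm %.1f"%(85*s["finger_gap"]),"F",s["contact_force"].round(1));return s
def goto(xy,phi,z=ZH):
    p=[*xy,z];env.reach(p,quat(phi,p))
def pick(xy,phi,squeeze=None,z=ZG,hop=.05,effort=40):
    if squeeze is not None:
        goto(xy,squeeze);env.movel([*xy,z],.2,guard=10) and st("TOUCH");env.close_gripper(25);st("squeeze")
        env.release();env.movel([*xy,hop],.2);goto(xy,phi,hop)
    else: goto(xy,phi)
    if env.movel([*xy,z],.2,guard=10):st("TOUCH")
    env.close_gripper(effort);st("grip");env.movel([*xy,ZH],.25)
def place(xy,phi,z=ZG):
    goto(xy,phi);st("over")
    env.movel([*xy,z+.014+.006],.2)
    print("touch",env.movel([*xy,z+.0135],.03,guard=6));st("down")
    env.release();env.movel([*xy,ZH],.25);st("up")
E
python3 - <<'E'
from arm import *
import cv2
# feasibility only
for xy,ph in(((.4516,-.0555),(30.6,-59.4)),((.5377,-.3609),(-62.9,)),((.4183,-.1874),(0,90)),((.5211,.389),(72,)),((.4821,.0665),(92,2)),((.651,-.1656),(85.6,)),((.3611,-.295),(105,)),((.6391,.157),(112.1,))):
    for a in ph:
        for z in (.004,.018,.13):
            try: quat(a,[*xy,z])
            except TypeError: print("no ik",xy,a,z)
xy=np.array([.4516,-.0555])
pick(xy,-59.4,squeeze=30.6)
E
```

```text
squeeze t=3.1 pos [ 0.4521 -0.0556  0.0047] gap mm 43.4 F [-0.9  0.7  6.9]
grip t=6.3 pos [ 0.4521 -0.0557  0.005 ] gap mm 43.2 F [-1.7 -0.5  7.2]
```

```bash
python3 - <<'E'
from arm import *
import cv2
place(np.array([.5377,-.3609]),-62.9)
goto((.4183,-.1874),20)
pick(np.array([.4183,-.1874]),72,squeeze=-18)
for n in("top","side"):
    d=eyes.grab_frame(n);np.savez(n+"1",**d)
place(np.array([.5211,.389]),72)
d=eyes.grab_frame("top");np.savez("top2",**d)
d=eyes.grab_frame("side");np.savez("side2",**d)
f=np.hstack([cv2.resize(d["frame"][v-h:v+h,u-h:u+h,::-1],(390,390),interpolation=cv2.INTER_CUBIC) for d,u,v,h in((np.load("top2.npz"),423,196,28),(np.load("top2.npz"),139,196,28))])
g=np.load("side2.npz")["frame"][:,:,::-1];cv2.imwrite("pics/p2.png",f);cv2.imwrite("pics/s2.png",g)
E
```

```text
over t=8.1 pos [ 0.5379 -0.3596  0.1297] gap mm 43.1 F [ 1.  -0.3 -1.5]
touch True
down t=9.1 pos [ 0.5384 -0.3614  0.019 ] gap mm 42.9 F [-1.2 -0.1  3.9]
up t=10.2 pos [ 0.5375 -0.3607  0.1297] gap mm 85.0 F [ 0.6 -0.1 -1. ]
squeeze t=13.4 pos [ 0.4187 -0.1877  0.0048] gap mm 39.4 F [-0.2  1.6  5.4]
grip t=16.5 pos [ 0.4186 -0.1876  0.0049] gap mm 38.8 F [-2.   1.3  7.2]
over t=19.4 pos [0.5217 0.3881 0.1301] gap mm 38.7 F [-0.3 -0.4 -0.5]
touch True
down t=20.4 pos [0.522  0.3894 0.0189] gap mm 38.7 F [-0.9  0.3  5.8]
up t=21.5 pos [0.5209 0.3889 0.1299] gap mm 84.9 F [ 0.2 -0.9 -0.2]
```

View pics/p2.png

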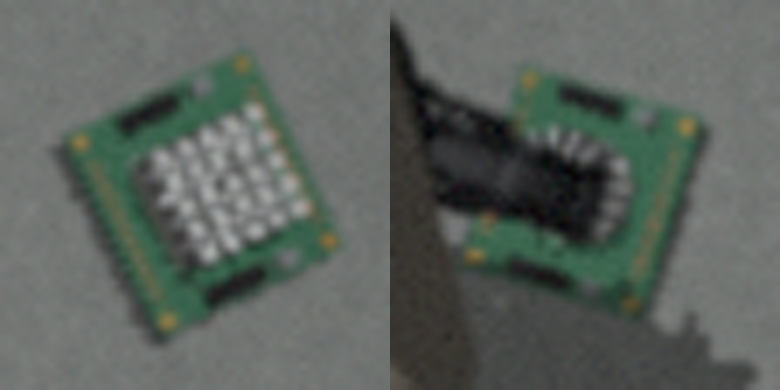

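View pics/s2.png

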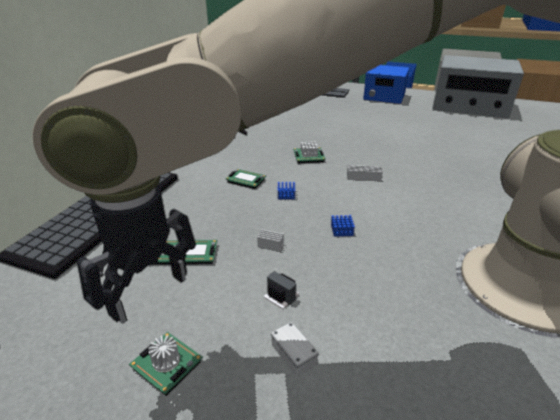

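Square and round both look seated on their pads. I'll do the short sink next, then measure the placings.

```bash
python3 - <<'E'
from arm import *
xy=np.array([.4821,.0665])
goto(xy,60)
pick(xy,92.3,squeeze=2.3)
place(np.array([.651,-.1656]),-4.4+90)
goto((.42,-.25),105,.2)
for n in("top","side"):
    d=eyes.grab_frame(n);np.savez(n+"3",**d)
st()
E
cat >> h.py <<'E'
def onboard(d,uv,z,rmax,r=26,S=8,thr=.09,rng=None):
    """hull of non-green around the pad centre"""
    u,v=map(int,uv);c=d["frame"][v-r:v+r,u-r:u+r].astype(np.float32)
    c=cv2.GaussianBlur(cv2.resize(c,None,fx=S,fy=S,interpolation=cv2.INTER_CUBIC),(0,0),3)
    g=(c[...,1]-c[...,0])/c.sum(2)*3
    m=(g<thr).astype(np.uint8)
    yy,xx=np.mgrid[:2*r*S,:2*r*S];m[np.hypot(xx-r*S,yy-r*S)>rmax*S]=0
    m=cv2.morphologyEx(m,cv2.MORPH_OPEN,np.ones((9,9)))
    k=max(cv2.findContours(m,cv2.RETR_EXTERNAL,cv2.CHAIN_APPROX_NONE)[0],key=cv2.contourArea)
    p=cv2.convexHull(k).reshape(-1,2);p=(p+.5)/S-.5+np.array([u-r,v-r])
    w=(onz(d,p,z)*1000).astype(np.float32);M=cv2.moments(w)
    (cx,cy),(a,b),th=cv2.minAreaRect(w)
    if a<b:a,b,th=b,a,th+90
    return np.array([M["m10"],M["m01"]])/M["m00"],np.round((a,b),1),round((th+90)%180-90,1)
E
python3 - <<'E'
from h import *
t0=dict(np.load("top0.npz"));t=dict(np.load("top3.npz"))
out=[]
for n,rm in(("square",14),("round",13),("short",14)):
    for thr in(.06,.09,.13):
        print(n,thr,"pad",*onboard(t0,PADS[n],.014,rm,thr=thr),"sink",*onboard(t,PADS[n],.014+H[n]/2,rm,thr=thr))
    u,v=PADS[n];out.append(cv2.resize(t["frame"][v-22:v+22,u-22:u+22,::-1],(264,264),interpolation=cv2.INTER_CUBIC))
cv2.imwrite("pics/p3.png",np.hstack(out))
c,ab,th=meas(t,SINKS["long"],"sink",.014,r=24);print(c,ab,th)
E
```

```text
squeeze t=25.0 pos [0.4827 0.0665 0.0049] gap mm 48.9 F [-0.9 -0.   5.8]
grip t=28.2 pos [0.4825 0.0665 0.0046] gap mm 25.4 F [-1.8  0.8  6.4]
over t=29.9 pos [ 0.6507 -0.1644  0.1295] gap mm 24.7 F [0.4 0.7 0.2]
touch True
down t=30.9 pos [ 0.6518 -0.1658  0.0186] gap mm 24.9 F [0.  0.1 6. ]
up t=32.1 pos [ 0.6508 -0.1655  0.1299] gap mm 85.1 F [-0.2  0.6 -0.7]
 t=33.2 pos [ 0.4207 -0.2498  0.1994] gap mm 85.0 F [ 0.1 -0.4 -0.4]
square 0.06 pad [ 537.60656671 -360.83019792] [44.2 43.7] -62.9 sink [ 530.67168877 -359.91685539] [64.6 58.2] 4.4
square 0.09 pad [ 537.60421474 -360.83128491] [45.3 44.7] -62.9 sink [ 530.9534999  -359.70253378] [65.3 58.8] 4.8
square 0.13 pad [ 537.68203358 -360.87727985] [46.4 45.8] -62.9 sink [ 531.1274786  -359.45109988] [65.9 59.2] 4.4
round 0.06 pad [520.80673294 388.81764806] [39.2 38.6] -88.9 sink [520.20153129 385.688099  ] [40.5 36.7] 69.2
round 0.09 pad [520.87738352 388.82791374] [40.1 39.9] -62.5 sink [520.45130423 386.15680134] [42.7 37.4] 69.2
round 0.13 pad [520.89888481 388.82072423] [41.3 40.9] -88.8 sink [521.25734154 389.38104429] [51.1 38.3] 69.6
short 0.06 pad [ 650.78588888 -165.45427779] [49.5 25.8] -2.6 sink [ 649.9242144 -166.0488289] [52.6 27.2] -4.2
short 0.09 pad [ 650.81139961 -165.48534696] [50.6 26.8] -2.8 sink [ 650.31018414 -166.20585445] [54.6 28.4] -4.5
short 0.13 pad [ 650.83674372 -165.49194178] [51.7 28. ] -3.8 sink [ 650.76362969 -166.40084546] [56.9 29.8] -4.0
[ 363.67707417 -296.90663855] (126.0455093383789, 123.6019058227539) -89.34828013181686
```

View pics/p3.png

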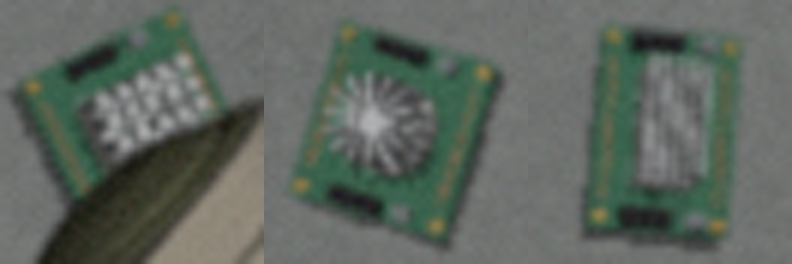

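Short looks good: about 0.9 mm from its pad, yaw within about 1°. Before placing the long bar I'll refine its estimate and the pad yaws, using area moments and two thresholds.

```bash
python3 - <<'E'
from h import *
t0=dict(np.load("top0.npz"));t2=dict(np.load("top2.npz"))
def myaw(w):
    w=w.astype(np.float64); m=cv2.moments(w.astype(np.float32)); return np.degrees(.5*np.arctan2(2*m["mu11"],m["mu20"]-m["mu02"]))
for n in("long","short"):
    for thr in(120,135,150): print("padyaw",n,myaw(onz(t0,hull(t0,PADS[n],"pad",thr=thr),.014)*1000))
for nm in("top0","top1"):
  d=dict(np.load(nm+".npz"))
  try:
    for thr in(10,16,24):
        p=hull(d,SINKS["long"],"sink",r=24,thr=thr);w=onz(d,p,.014)*1000;c,ab,th=meas(d,SINKS["long"],"sink",.014,r=24,thr=thr)
        print(nm,"long",thr,c.round(1),np.round(ab,1),round(th,1),round(myaw(w),1))
  except Exception as e:print(nm,e)
for thr in(.06,.09,.13): print("square placed",*onboard(t2,PADS["square"],.014+.013,14,thr=thr))
u,v=SINKS["long"];cv2.imwrite("pics/l.png",cv2.resize(t0["frame"][v-24:v+24,u-24:u+24,::-1],(576,576),interpolation=cv2.INTER_CUBIC))
E
```

```text
padyaw long 21.965406305157863
padyaw long 21.95807984495506
padyaw long 21.99945251146103
padyaw short -4.016076230628356
padyaw short -3.9349836993163616
padyaw short -3.377363577307994
top0 long 10 [ 360.6 -295.8] [98.1 45.6] 15.2 14.7
top0 long 16 [ 361.1 -295. ] [94.9 43.5] 15.1 13.5
top0 long 24 [ 361.8 -292.3] [92.6 38.1] 15.4 13.3
top1 long 10 [ 370.8 -304.4] [126.  123.6] -89.4 46.7
top1 long 16 [ 375.9 -302.6] [126.  123.5] -89.4 60.0
top1 long 24 [ 372.2 -300.3] [138.4  91.1] 49.6 53.6
square placed [ 537.32850883 -361.60116627] [54.9 45.2] -63.5
square placed [ 537.28544431 -361.41157104] [55.4 46. ] -63.5
square placed [ 537.19197081 -361.13255573] [56.1 46.9] -63.7
```

View pics/l.png

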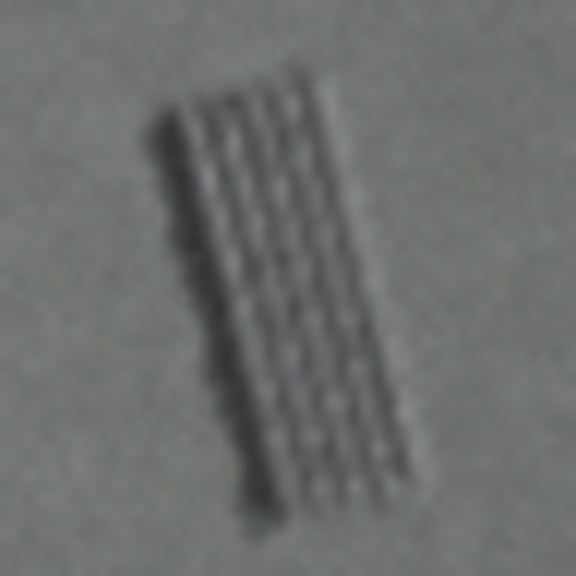

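Square is centred within 1 mm (537.3,-361.4 against the pad's 537.7,-360.9). The long bar's top-face corners in the crop are about (185,100), (322,75), (425,488) and (290,515), so I'll use their centre at z=28 mm along its length.

```bash
python3 - <<'E'
from arm import *
from h import *
t0=dict(np.load("top0.npz"))
q=(np.array([[185,100],[322,75],[425,488],[290,515]])+.5)/12-.5+[376,238]
w=onz(t0,q,.028);e=w[0]+w[1]-w[2]-w[3];c=w.mean(0)
print(c*1000,np.linalg.norm(e)/2*1000,np.degrees(np.arctan2(e[1],e[0])),np.linalg.norm(w[0]-w[1]))
d=np.array([np.cos(np.radians(15.2)),np.sin(np.radians(15.2))])
print("silhouette along",d@np.array([361.1,-295])," corners",d@c*1000)
c=c if abs(d@c-d@np.array([.3611,-.295]))<.003 else None
c=c+d*((d@np.array([.3611,-.295])-d@c)/2)
pick(c,105.2)
place(np.array([.6391,.157]),112)
goto((.30,-.42),90,.23)
for n in("top","side"):
    d=eyes.grab_frame(n);np.savez(n+"4",**d)
st()
t=dict(np.load("top4.npz"));s=dict(np.load("side4.npz"));out=[]
for n,rm in(("long",21),("square",14),("round",13),("short",14)):
    for thr in(.06,.1): print(n,thr,*onboard(t,PADS[n],.014+H[n]/2,rm,thr=thr))
    u,v=PADS[n];out.append(cv2.resize(t["frame"][v-25:v+25,u-25:u+25,::-1],(300,300),interpolation=cv2.INTER_CUBIC))
cv2.imwrite("pics/p4.png",np.vstack([np.hstack(out[:2]),np.hstack(out[2:])]))
out=[cv2.resize(s["frame"][v-28:v+28,u-40:u+40,::-1],(400,280),interpolation=cv2.INTER_CUBIC) for u,v in((183,248),(309,152),(167,358),(245,175))]
cv2.imwrite("pics/s4.png",np.vstack([np.hstack(out[:2]),np.hstack(out[2:])]))
E
```

```text
[ 363.02514429 -296.18370486] 90.2749011819358 14.917123781169899 0.030111379385200993
silhouette along 271.12164845489656  corners 272.6690898402555
grip t=35.1 pos [ 0.3625 -0.2967  0.0045] gap mm 28.9 F [-0.5  0.3  6. ]
over t=37.6 pos [0.6393 0.1558 0.13  ] gap mm 29.1 F [-0.3 -0.1 -1.2]
touch True
down t=38.6 pos [0.6399 0.157  0.0185] gap mm 29.0 F [ 0.8 -0.4  5.1]
up t=39.8 pos [0.6389 0.157  0.1299] gap mm 84.8 F [-0.2 -0.8  0.3]
 t=42.3 pos [ 0.3004 -0.4197  0.2299] gap mm 84.8 F [-0.3 -0.2  0.4]
long 0.06 [636.45499487 155.7929652 ] [90.7 31.4] 22.0
long 0.1 [636.96805397 156.04783143] [92.5 32.5] 22.1
square 0.06 [ 537.35799814 -361.69206683] [54.8 44.9] -63.5
square 0.1 [ 537.28240565 -361.41423943] [55.4 46.1] -63.0
round 0.06 [520.13469355 385.77305134] [40.2 36.6] 70.1
round 0.1 [520.44552993 386.33045941] [42.6 37.9] 70.5
short 0.06 [ 649.73244703 -166.05474007] [52.6 27.3] -4.2
short 0.1 [ 650.25863937 -166.28859817] [54.8 28.8] -4.0
```

View pics/p4.png

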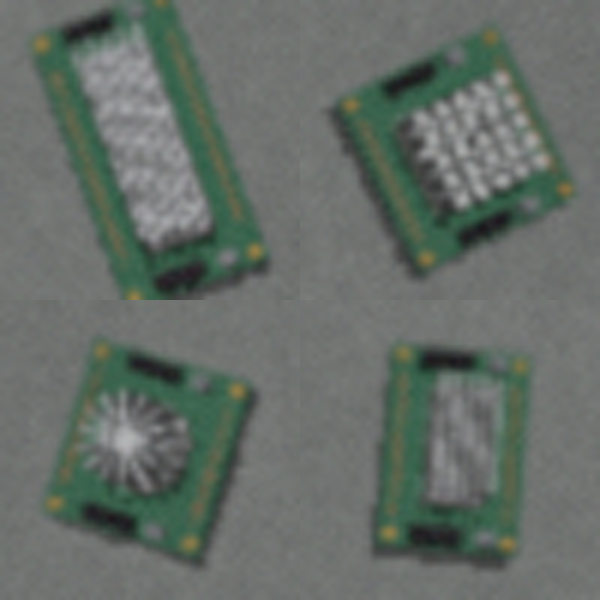

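View pics/s4.png

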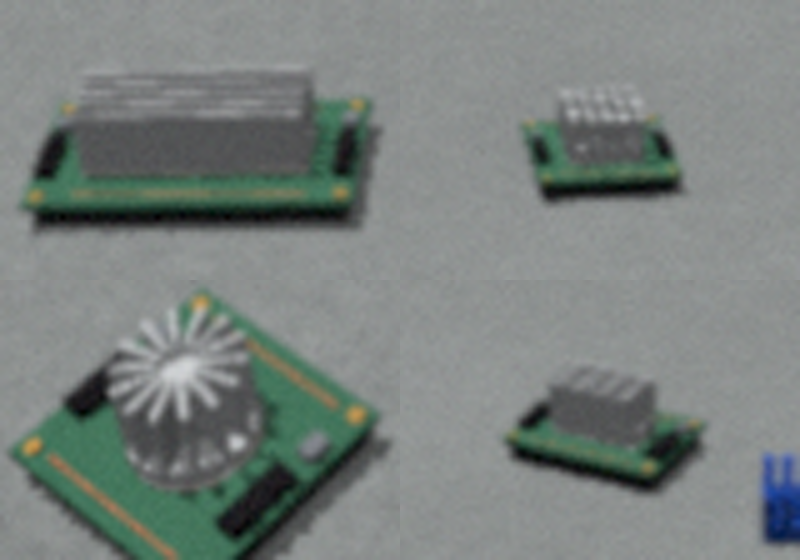

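All four are on their pads, flat and upright. The round's speck and the long bar's roughly 2.5 mm offset along its length in the top view need one check. I'll use the long bar's near bottom edge in the side crop, from (82,178) to (312,180), and top corners in the top view.

```bash
python3 - <<'E'
from h import *
t=dict(np.load("top4.npz"));t0=dict(np.load("top0.npz"));s=dict(np.load("side4.npz"));s0=dict(np.load("side0.npz"))
q=(np.array([[82,178],[312,180]])+.5)/5-.5+[143,220]
w=onz(s,q,.014)*1000;c=w.mean(0)
x=np.array([np.cos(np.radians(22)),np.sin(np.radians(22))]);y=np.array([-x[1],x[0]]);pc=np.array([639.1,157])
print("long side-view bottom edge: along",(w-pc)@x,"across",(w-pc)@y)
for thr in(.06,.1,.13,.16):
    print(thr,[ (o[0].round(1),o[1],o[2]) for o in (onboard(t,PADS["long"],.028,r,r=28,thr=thr) for r in(20,22))], onboard(t,PADS["round"],.029,13,thr=thr)[:2])
# profile of "non-green" along the bar axis in the side view, near bottom edge + enlarged views
a=cv2.resize(t["frame"][130:180,203:253,::-1],(400,400),interpolation=cv2.INTER_CUBIC)
def mark(img,d,P,org,S,col):
    p=((proj(d,P)-org+.5)*S-.5).astype(int);cv2.polylines(img,[p.reshape(-1,1,2)],True,col,1)
R=np.c_[x,y]
def box(z,L=45,W=15): 
    k=np.array([[L,W],[-L,W],[-L,-W],[L,-W]])@R.T+pc; return np.c_[k/1000,np.full(4,z)]
mark(a,t,box(.014),[203,130],8,(0,0,255));mark(a,t,box(.042),[203,130],8,(255,255,0))
b=cv2.resize(s["frame"][225:275,143:223,::-1],(640,400),interpolation=cv2.INTER_CUBIC)[:, 40:440+0]
b=cv2.resize(s["frame"][228:273,143:223,::-1],None,fx=5,fy=5,interpolation=cv2.INTER_CUBIC)
mark(b,s,box(.014),[143,228],5,(0,0,255));mark(b,s,box(.042),[143,228],5,(255,255,0))
o=np.zeros((400,800,3),np.uint8);o[:,:400]=a;o[:225,400:]=b
cr=cv2.resize(s["frame"][335:375,140:196,::-1],None,fx=4,fy=4,interpolation=cv2.INTER_CUBIC)
al=np.linspace(0,2*np.pi,40);k=np.c_[.5209+.02*np.cos(al),.3889+.02*np.sin(al)]
mark(cr,s,np.c_[k,k[:,0]*0+.014],[140,335],4,(0,0,255));mark(cr,s,np.c_[k,k[:,0]*0+.044],[140,335],4,(255,255,0))
o[230:390,400:624]=cr
cv2.imwrite("pics/chk.png",o)
E
```

```text
long side-view bottom edge: along [ 44.31526571 -47.53708948] across [17.55599586 20.5612359 ]
0.06 [(array([636.5, 155.8]), array([90.7, 31.4]), 22.0), (array([636.5, 155.8]), array([90.7, 31.4]), 22.0)] (array([520.13469355, 385.77305134]), array([40.2, 36.6]))
0.1 [(array([637., 156.]), array([92.5, 32.5]), 22.1), (array([637., 156.]), array([92.5, 32.5]), 22.1)] (array([520.44552993, 386.33045941]), array([42.6, 37.9]))
0.13 [(array([637.5, 156.3]), array([93.8, 33.2]), 22.0), (array([637.5, 156.3]), array([93.8, 33.2]), 22.0)] (array([521.33414564, 388.79303242]), array([51.4, 38.2]))
0.16 [(array([637.9, 156.5]), array([95.4, 33.8]), 22.1), (array([638. , 156.5]), array([95.4, 33.8]), 22.1)] (array([521.30854347, 389.47303262]), array([51.6, 39. ]))
```

View pics/chk.png

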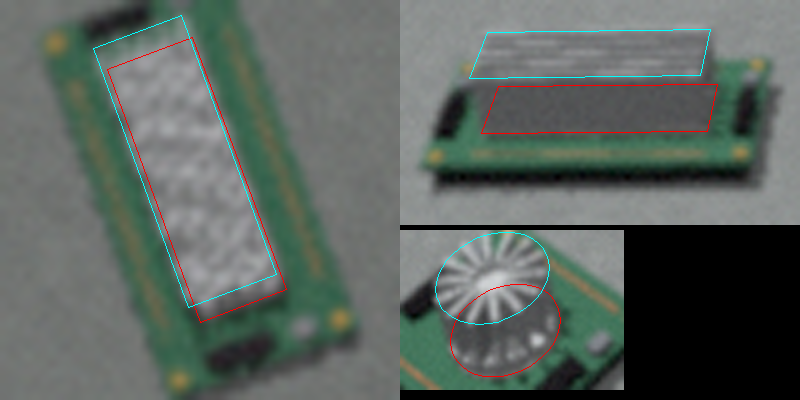

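Round matches its outline. Both views put the long bar 1.3 to 2.6 mm short along its length, towards the robot. I'll regrasp it and shift it +1.5 mm along its axis.

```bash
python3 - <<'E'
from arm import *
from h import *
x=np.array([np.cos(np.radians(22)),np.sin(np.radians(22))]);y=np.array([-x[1],x[0]]);pc=np.array([.6391,.157])
goto(pc,112);print(env.movel([*pc,ZG+.015],.2,guard=10))
env.close_gripper(40);st("grip");n=pc+.0015*x
env.movel([*pc,ZG+.03],.1);env.movel([*n,ZG+.03],.05)
print("touch",env.movel([*n,ZG+.0135],.03,guard=6));st("down");env.release();env.movel([*n,ZH],.25)
goto((.30,-.42),90,.23);st()
for k in("top","side"):
    d=eyes.grab_frame(k);np.savez(k+"5",**d)
t=dict(np.load("top5.npz"));s=dict(np.load("side5.npz"))
for thr in(.06,.1,.13,.16):
    o=onboard(t,PADS["long"],.028,22,r=28,thr=thr);print(thr,o,"along/across",(o[0]-pc*1000)@x,(o[0]-pc*1000)@y)
def box(z,S):
    k=np.array([[.045,.015],[-.045,.015],[-.045,-.015],[.045,-.015]])@np.c_[x,y].T+pc;return np.c_[k,np.full(4,z)]
o=np.zeros((600,800,3),np.uint8)
a=cv2.resize(t["frame"][130:180,203:253,::-1],(350,350),interpolation=cv2.INTER_CUBIC)
b=cv2.resize(s["frame"][228:273,143:223,::-1],None,fx=5,fy=5,interpolation=cv2.INTER_CUBIC)
for z,c in((.014,(0,0,255)),(.042,(255,255,0))):
    for im,d,org,S in((a,t,[203,130],7),(b,s,[143,228],5)):
        cv2.polylines(im,[((proj(d,box(z,1))-org+.5)*S-.5).astype(int).reshape(-1,1,2)],True,c,1)
o[:350,:350]=a;o[:225,400:]=b
o[360:590,:400]=cv2.resize(t["frame"][120:290,120:450,::-1],(400,230));o[300:600,400:]=cv2.resize(s["frame"][:,:,::-1],(400,300))
cv2.imwrite("pics/f.png",o)
E
```

```text
False
grip t=46.0 pos [0.6394 0.157  0.0196] gap mm 28.9 F [-0.9  0.5  4.8]
touch True
down t=47.0 pos [0.6403 0.1575 0.0196] gap mm 29.0 F [ 0.2 -0.7  3.9]
 t=50.6 pos [ 0.3005 -0.4197  0.2299] gap mm 84.9 F [0.  0.3 0.6]
0.06 (array([637.50340175, 156.46575963]), array([92.3, 31.3]), 22.0) along/across -1.6804700893533793 0.1027571858928526
0.1 (array([638.1394378 , 156.86713576]), array([94.4, 32.4]), 22.1) along/across -0.9403895861507963 0.23664335414162185
0.13 (array([638.51987848, 157.08379979]), array([95.9, 33.1]), 22.3) along/across -0.5064873503658763 0.29501515802168266
0.16 (array([638.89952628, 157.26811871]), array([97.2, 33.7]), 22.3) along/across -0.08543696220227115 0.32369411590276753
```

View pics/f.png

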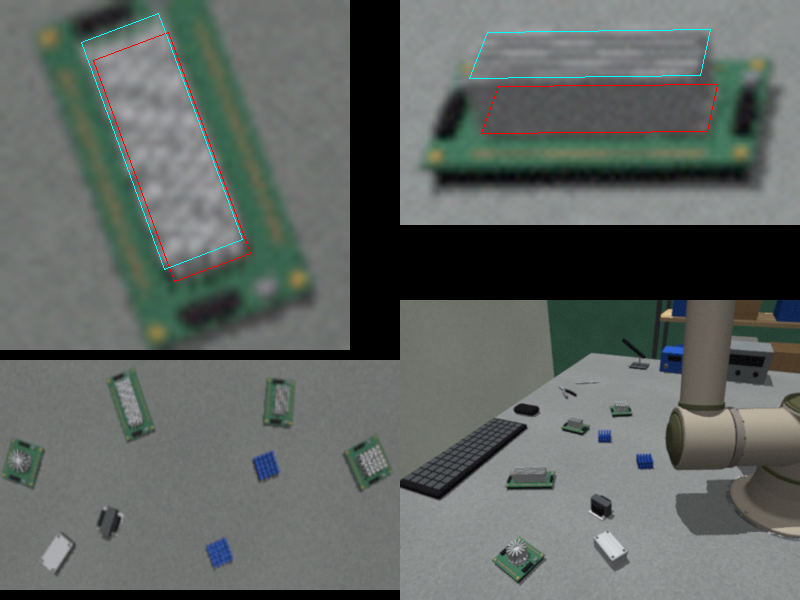

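The long bar now fits the projected outline in both views. Estimates along its length run from -1.7 to -0.1 mm depending on threshold, and about 0.3 mm across. The box, transformer and blue blocks look unmoved, and the arm is clear.

```bash
python3 -c "
from arm import *
job.hand_in();st()"
```

```text
the job is handed in; nothing more can be done
the job is handed in; nothing more can be done
```

All four heat sinks are on their matching boards, fins up and released, and the job is handed in. The clock was at about 51 s at the last check, and the arm was parked clear. The cast box, transformer and blue look-alikes were never touched and look unmoved in the last pictures.

I centred the square, round and short sinks by squeezing them along both axes before lifting. After its first placing, both views put the long bar about 1.5 mm or more short along its length, so I regrasped it and shifted it 1.5 mm.

| Sink | Last centring check (top view unless noted) |
|---|---|
| Square | within about 1 mm, yaw within about 1° |
| Short | within about 1 mm, yaw within about 1° |
| Round | within about 1 mm; matches its projected outline in the side view |
| Long | -1.7 to -0.1 mm along its length, 0.1–0.3 mm across, yaw within 0.3°; fits the projected outline in both views |

**Disagreements:**
- **Long bar:** its length offset depends on the mask threshold. I trust the ones near -0.5 mm or less, because there the outline comes out closest to the expected size.
- **Round sink:** low thresholds missed its shaded side and read about 3 mm off. Higher thresholds and the side view showed it centred.

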